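# Make up a soldering kit and a cell kit

### The arm

A 6-joint arm with a two-finger parallel gripper is mounted at the origin on a cart in front of the work surface, level with it; the furniture and walls round the work are solid. World frame = base frame: x ahead of the robot, y to its left, z up, the work surface at z = 0. Lengths are in m, angles in rad, forces in N, time in s.
With the tool pointing down it reaches from about 0.35 to 0.775 m from the base axis. Payload 5.5 kg.
Tool frame: the origin (TCP) lies between the finger pads; the fingertips stand 11 mm ahead of it and the grasp point (between the pads) lies 8 mm behind it (tips_ahead is the distance from the TCP to the fingertips, in m); z points along the fingers, y is the line along which they close (so a half turn about z gives the same grasp; the last joint's range is limited). The gripper opens to 85 mm and grips with 20 to 120 N. Pads are 22 mm wide; open, the fingers measure 114 mm over their backs; the gripper's body (76 mm by 85 mm) begins 54 mm behind the grasp point. The pads swing forward as they close: fully open they stand 13 mm farther back than shut.
Start: joints at [1.152, 0.313, 0.046, 1.304, 0, 1.431], TCP at [0.158, 0.553, 0.242] pointing down, gripper open.
Joint ranges: [-2.76, 2.76], [-0.86, 1.69], [-1.03, 1.26], [-2.2, 2.34], [-1.47, 1.5], [-3.14, 3.14]. Speed limits (rad/s): [2.57, 2.57, 3.14, 3.14, 3.14, 3.14].

### API

Orientations are given as a unit quaternion [w, x, y, z].
In Python, from workcell import * gives the robot as it stands. The module is installed in compiled form; this text tells all that it offers.
- The arm moves only by the tool jog_arm, never from a script. Its argument "moves" is a list of rows, each an object with "fingers": the closure, from 0 (fully open) to 1 (shut); "slide": the shift along the tool's x, y, z in mm, a list of three; "angular": the turn, a rotation vector about the tool's x, y, z in degrees, a list of three. A call has 1 to 10 rows; each row is the pose to reach, as a shift and turn from the pose commanded when the call began, along the tool's axes at that moment; what a row does not reach only later rows make up. A row lasts 1/12 s, in which the tool goes at most 41.7 mm and 7.16 degrees, less where a joint would pass 70% of its speed; a pose out of reach is approached as far as the arm can. A call with a gripper value outside its range is refused whole. The fingers move at their own pace and stop on an object; "squeeze" is the grip in N (left out, the last holds). Time passes only in rows, so rows that repeat a pose let the fingers close. It gives the time, the measured TCP pose, the force, the opening and the grip force at its end, in the units of the state.
- get_state(): the state, without advancing time (a new reading comes with each control period).
- read_camera(name): name is "scene" or "top" or "wrist"; returns a dict with "color" (480x640x3 uint8, red, green, blue), "fovy" (degrees; the focal length in pixels is half the picture's height over the tangent of half this angle, whatever the lens; pixels are square), "cx", "cy" (the principal point, pixels), "D" ([k1, k2, p1, p2, k3] as OpenCV has them; the pictures are not rectified), "world_from_camera" (4x4, takes a point from camera to world coordinates); the wrist camera has in their place "tool_from_camera" (4x4, takes a point from camera to tool coordinates, whose origin is the TCP and whose axes are the flange's). Camera axes: x right, y down, z forward; pixel columns grow to the right and rows downward; lengths in m; the calibration is good to about 2 mm. A picture is of the moment at which its call begins: read the wrist's pose just before it. There is no depth.
- hand_in(): hands the job in; it is judged then, once.
Trained networks look in a picture, given as the dict that the camera call returned (one of the last four; its "shot" number tells which), for a name from the list of things; names that differ only in an ending like _2 or _b are one class to them, and where a whole thing is asked for, a point or a joint stands for the part that bears it (a point fixed in the world has none). Each returns a list of dicts, best first, with "p" (0 to 1); they miss things now and then, are a little off and sometimes report something else, mostly with a low value. They report only what shows in the picture. A call takes as long as a camera call. They do not tell look-alikes from the thing itself.
- look_for(target, picture): "point" ([column, row] in pixels, amid what is visible of it).
- tip_of(target, picture): "point" ([column, row] in pixels: a listed point, or the origin of a listed thing).
The state is a dict: "clock": time; "joint_pos": joint angles; "qvel": joint speeds; "tau": joint torques, N m; "tcp_pos": TCP position; "orientation": TCP orientation; "wrist_force": force on the tool from outside, world axes, zero at the start; "ft_torque": the same for the moment, N m; "finger_gap": finger opening in m; "grip_force": force on a finger pad.
Only numpy, scipy, OpenCV 4.12 (cv2) and the standard library are available. Lean on these libraries where they do the work, as an engineer would, in place of code of your own. Each camera call takes 0.05 s, during which the arm holds its last target. There are 200 camera calls.

### The job

Make up two kits from the stock on the dark green worktop (nothing from the white bench behind). The orange tray is the soldering kit: stand the solder spool and the yellow-lidded flux tin upright in the middle of its two round spots (either one on either spot) and lay the red screwdriver lengthwise inside its long bay. The white tray is the cell kit: stand the grey battery cell upright in the middle of one of its round spots and lay the blue-and-white marker lengthwise inside its long bay; leave the yellow screwdriver, the tape roll and the multimeter where they are.

Things in the scene. Friction and masses are not known exactly. Their poses are not given: they have to be found in the camera images.
- spool_mid (a point): Solder spool standing on its flange: silver wire, blue flanges, 56 mm in diameter, 38 mm high, 0.25 kg. Point: its centre, 19 mm above its underside; z is its upright axis.
- tin_mid (a point): Flux tin, a clear dish with a flat yellow lid, 51 mm in diameter, 21 mm high over all; its firm part, to be gripped, is the lower 16 mm (50 mm in diameter). 0.06 kg. Point: on its axis, 8 mm above its underside; z is its upright axis.
- cell_mid (a point): Grey cylindrical battery cell standing upright, 32 mm in diameter, 70 mm high, 0.14 kg. Point: its centre, 35 mm above its lower end; z is its upright axis.
- driver_red_mid (a point): Screwdriver with a red handle lying on its side, 197 mm long, 0.075 kg. Point: the middle of its whole length, 14 mm above its underside. Its x axis runs along it towards the handle's end: the handle (26 mm wide, 28 mm high) reaches from x = +2 to +98 mm, the thin shaft from there to x = -98 mm. Grip the handle, about x = +45 mm.
- marker_mid (a point): Felt marker lying down, half blue, half white, 130 mm long along its x axis, 16 mm wide (y) and 16 mm high, 0.016 kg. Point: its centre, 8 mm above its underside.
- tray_orange: Orange plastic kit tray, fixed, 154 (x) x 238 (y) mm, rims and ridges 9 mm high, floor 3 mm thick. Origin: centre of its underside; x points across it, away from the robot, y lengthwise. Near side: a long bay, 54 (x) x 230 (y) mm, middle at x -46, y 0 mm. Far side: two bays, 88 (x) x 113 (y) mm, each with a round spot (62 mm ring) at x +29, y +58.5 and -58.5 mm. The trays differ only in colour.
- tray_white: White plastic kit tray, fixed, 154 (x) x 238 (y) mm, rims and ridges 9 mm high, floor 3 mm thick. Origin: centre of its underside; x points across it, away from the robot, y lengthwise. Near side: a long bay, 54 (x) x 230 (y) mm, middle at x -46, y 0 mm. Far side: two bays, 88 (x) x 113 (y) mm, each with a round spot (62 mm ring) at x +29, y +58.5 and -58.5 mm. The trays differ only in colour.
- driver_yellow: Screwdriver with a yellow handle lying on its side, 177 mm long (along x), 26 mm wide, 29 mm high, origin at the middle of its underside. A bystander: leave it alone.
- tape: Narrow roll of amber tape lying flat, 86 mm in diameter, 12 mm high, origin at the centre of its underside. A bystander: leave it alone.
- multimeter: Orange and black multimeter lying on its back, 158 (x) x 80 (y) x 46 mm, origin at the centre of its underside. A bystander: leave it alone.
There are look-alikes about, which are no part of the job. What is shaped like the part that bears spool_mid but brown is not meant. Of the things that look like the part that bears driver_red_mid, the larger one is meant.

How it is judged:
By the outcome, as a careful person would: the job done as asked, in the order asked, and still so for the second after the job is handed in, with the robot touching nothing.
It also fails if it takes over 120 s, if anything falls off the work surface, if the arm or the gripper's body presses on something with over 40 N, if the wrist force passes 120 N, or if a joint passes its speed limit or range.

## Working session

There is one attempt and no reset: what is moved stays moved. The work goes in short steps, Python scripts to look and compute and a tool call to move; the robot and the scene stay as the last step left them, time stands still between calls to the robot, and variables do not carry over. Pictures are saved under pics/ and viewed, at most 14 in all, crops included, and the job is handed in when it is done.

Besides the shell and the picture viewer there is one more tool, called after "Emit:" by a JSON object that holds its "method" and its "body". jog_arm: Moves the arm, as the interface text tells. Its arguments: {"type":"object","properties":{"moves":{"type":"array","items":{"type":"object","properties":{"fingers":{"type":"number"},"slide":{"type":"array","items":{"type":"number"}},"angular":{"type":"array","items":{"type":"number"}}}}},"squeeze":{"type":"number"}},"required":["moves"]}

```bash
mkdir -p pics
cat > h.py <<'E'
from workcell import *
import numpy as np, cv2
from scipy.spatial.transform import Rotation as R
def save(p,n): cv2.imwrite('pics/'+n,p["color"][:,:,::-1])
def K(p):
    f=240/np.tan(np.radians(p["fovy"])/2); return np.array([[f,0,p["cx"]],[0,f,p["cy"]],[0,0,1.]])
def tool():
    s=get_state(); q=s["orientation"]; T=np.eye(4); T[:3,:3]=R.from_quat([q[1],q[2],q[3],q[0]]).as_matrix(); T[:3,3]=s["tcp_pos"]; return T
def shot(n):
    T=tool() if n=="wrist" else None
    p=read_camera(n); p["T"]=T@np.array(p["tool_from_camera"]) if n=="wrist" else np.array(p["world_from_camera"]); return p
def ray(p,uv):
    x=cv2.undistortPoints(np.array([[uv]],float),K(p),np.array(p["D"],float))[0,0]
    return p["T"][:3,3],p["T"][:3,:3]@np.array([x[0],x[1],1.])
def onz(p,uv,z):
    o,d=ray(p,uv); return o+d*(z-o[2])/d[2]
def tri(obs):
    A=np.zeros((3,3));b=np.zeros(3);
    for p,uv in obs:
        o,d=ray(p,uv); d=d/np.linalg.norm(d); M=np.eye(3)-np.outer(d,d); A+=M;b+=M@o
    x=np.linalg.solve(A,b)
    return x,[np.linalg.norm(np.cross(x-ray(p,uv)[0],ray(p,uv)[1]/np.linalg.norm(ray(p,uv)[1]))) for p,uv in obs]
def proj(p,X):
    Ti=np.linalg.inv(p["T"]); return cv2.projectPoints(np.array([X],float),cv2.Rodrigues(Ti[:3,:3])[0],Ti[:3,3],K(p),np.array(p["D"],float))[0][0,0]
E
python3 - <<'E'
from h import *
np.set_printoptions(precision=3,suppress=True)
a=shot("scene");b=shot("top");save(a,"s1.png");save(b,"t1.png")
Z=dict(spool_mid=.019,tin_mid=.008,cell_mid=.035,driver_red_mid=.014,marker_mid=.008,tray_orange=0,tray_white=0,driver_yellow=0,tape=0,multimeter=0)
for n,z in Z.items():
    for c,p in(("scene",a),("top",b)):
        for d in tip_of(n,p)[:3]: print(n,c,np.round(d["point"]),round(d["p"],2),onz(p,d["point"],z))
s=get_state();print(s["tcp_pos"],s["orientation"],tool())
E
```

```text
spool_mid scene [324. 273.] 0.96 [ 0.404 -0.069  0.019]
spool_mid scene [361. 284.] 0.61 [ 0.415 -0.17   0.019]
spool_mid scene [405. 295.] 0.56 [ 0.434 -0.28   0.019]
spool_mid top [404. 261.] 0.81 [ 0.449 -0.288  0.019]
spool_mid top [368. 274.] 0.79 [ 0.408 -0.182  0.019]
spool_mid top [329. 269.] 0.77 [ 0.42  -0.072  0.019]
tin_mid scene [247. 244.] 0.73 [0.408 0.171 0.008]
tin_mid top [246. 271.] 0.72 [0.409 0.168 0.008]
tin_mid top [164. 183.] 0.41 [0.666 0.428 0.008]
cell_mid scene [296. 250.] 0.64 [0.428 0.027 0.035]
cell_mid top [298. 263.] 0.59 [0.433 0.018 0.035]
driver_red_mid scene [454. 297.] 0.74 [ 0.489 -0.39   0.014]
driver_red_mid scene [511. 325.] 0.68 [ 0.47  -0.537  0.014]
driver_red_mid top [164. 185.] 0.75 [0.659 0.425 0.014]
driver_red_mid top [439. 249.] 0.63 [ 0.485 -0.39   0.014]
driver_red_mid top [364. 271.] 0.56 [ 0.416 -0.172  0.014]
marker_mid scene [204. 204.] 0.64 [0.485 0.374 0.008]
tray_orange scene [388. 241.] 0.62 [ 0.599 -0.159  0.   ]
tray_orange top [360. 207.] 0.78 [ 0.606 -0.159  0.   ]
tray_white scene [291. 207.] 0.92 [0.596 0.145 0.   ]
tray_white top [257. 205.] 0.73 [0.604 0.146 0.   ]
driver_yellow scene [226. 162.] 0.77 [0.68  0.435 0.   ]
driver_yellow top [164. 185.] 0.54 [0.661 0.431 0.   ]
tape scene [188. 251.] 0.74 [0.317 0.304 0.   ]
tape scene [204. 202.] 0.61 [0.495 0.384 0.   ]
tape top [193. 304.] 0.54 [0.309 0.322 0.   ]
multimeter scene [485. 261.] 0.57 [ 0.653 -0.417  0.   ]
multimeter top [444. 194.] 0.82 [ 0.653 -0.411  0.   ]
[0.158 0.553 0.242] [0.    0.139 0.99  0.   ] [[-0.961  0.275  0.     0.158]
 [ 0.275  0.961  0.     0.553]
 [-0.     0.    -1.     0.242]
 [ 0.     0.     0.     1.   ]]
```

View pics/s1.png

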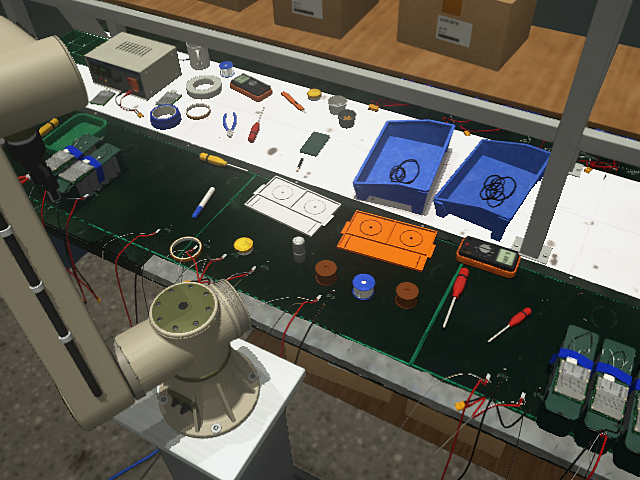

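View pics/t1.png

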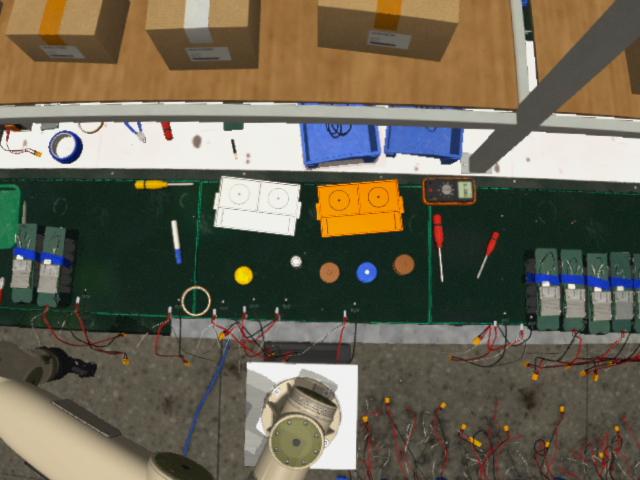

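The red screwdrivers are at top (438,247), long, and (488,254), short; the larger one is the one at 438. For the spool, blue at top (367,272) / scene (363,286) is the one meant, and the brown ones at top (329,272) and (403,265) are not. The cell is at (296,262), the tin at (243,275) and the marker at (177,242). I'll confirm the choices in one crop and start moving.

```bash
cat >> h.py <<'E'
def go(x,y,z,ya):
    """print slide/angular to reach TCP xyz with tool y at world angle ya (deg), tool down"""
    T=tool(); c,s=np.cos(np.radians(ya)),np.sin(np.radians(ya))
    Y=np.array([c,s,0]);Z=np.array([0,0,-1.]);X=np.cross(Y,Z); M=np.column_stack([X,Y,Z])
    sl=T[:3,:3].T@(np.array([x,y,z])-T[:3,3])*1000
    print("slide",np.round(sl,1),"ang",np.round(np.degrees(R.from_matrix(T[:3,:3].T@M).as_rotvec()),1))
E
python3 - <<'E'
from h import *
i=cv2.imread('pics/t1.png')[165:325,220:540]; cv2.imwrite('pics/c1.png',cv2.resize(i,None,fx=2.5,fy=2.5,interpolation=cv2.INTER_CUBIC))
go(.43,-.06,.38,90)
E
```

```text
slide [-429.9 -514.3 -137.7] ang [  0.   0. -16.]
```

View pics/c1.png

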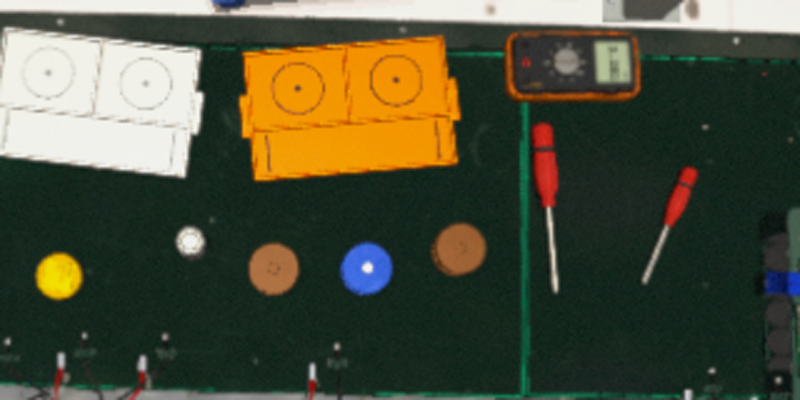

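Emit:
{"method": "jog_arm", "body": {"moves": [{"slide": [-430,-514,-138],"angular": [0,0,-16],"fingers": 0},{"slide": [-430,-514,-138],"angular": [0,0,-16],"fingers": 0},{"slide": [-430,-514,-138],"angular": [0,0,-16],"fingers": 0},{"slide": [-430,-514,-138],"angular": [0,0,-16],"fingers": 0},{"slide": [-430,-514,-138],"angular": [0,0,-16],"fingers": 0},{"slide": [-430,-514,-138],"angular": [0,0,-16],"fingers": 0},{"slide": [-430,-514,-138],"angular": [0,0,-16],"fingers": 0},{"slide": [-430,-514,-138],"angular": [0,0,-16],"fingers": 0},{"slide": [-430,-514,-138],"angular": [0,0,-16],"fingers": 0},{"slide": [-430,-514,-138],"angular": [0,0,-16],"fingers": 0}]}}

```text
clock: 1.93
tcp_pos: [0.3237, 0.1788, 0.3269]
orientation: [0.001, -0.001, 1.0, 0.0]
wrist_force: [1.1, 0.1, -0.0]
finger_gap: 0.0856
grip_force: 0.0
```

The crop shows that the blue spool (crop 367,268) sits between two brown ones, and that the red driver at (546,200) is clearly longer than the one at (672,225). I'll go on to the overview pose.

Emit:
{"method": "jog_arm", "body": {"moves": [{"slide": [-106,-239,-53]},{"slide": [-106,-239,-53]},{"slide": [-106,-239,-53]},{"slide": [-106,-239,-53]},{"slide": [-106,-239,-53]},{"slide": [-106,-239,-53]},{"slide": [-106,-239,-53]},{"slide": [-106,-239,-53]},{"slide": [-106,-239,-53]}]}}

```text
schema error: expected keys fingers, slide, angular
```

Run:
```python
from h import *
np.set_printoptions(precision=3,suppress=True)
p=shot("wrist");save(p,"w1.png");print(tool()[:3],p["T"][:3])
Z=dict(spool_mid=.019,tin_mid=.008,cell_mid=.035,driver_red_mid=.014,tray_orange=0,tray_white=0)
for n,z in Z.items():
    for d in tip_of(n,p)[:3]: print(n,np.round(d["point"]),round(d["p"],2),onz(p,d["point"],z))
```

```text
[[-1.     0.008  0.005  0.328]
 [ 0.008  1.    -0.003  0.173]
 [-0.005 -0.003 -1.     0.328]] [[-0.     0.952  0.305  0.247]
 [ 1.     0.     0.001  0.179]
 [ 0.001  0.305 -0.952  0.459]]
spool_mid [144. 257.] 0.88 [ 0.409 -0.068  0.019]
spool_mid [  6. 274.] 0.83 [ 0.437 -0.285  0.019]
tin_mid [315. 246.] 0.85 [0.397 0.171 0.008]
cell_mid [207. 277.] 0.6 [0.432 0.024 0.035]
tray_orange [118. 360.] 0.64 [ 0.597 -0.153  0.   ]
tray_white [299. 364.] 0.66 [0.601 0.144 0.   ]
```

View pics/w1.png

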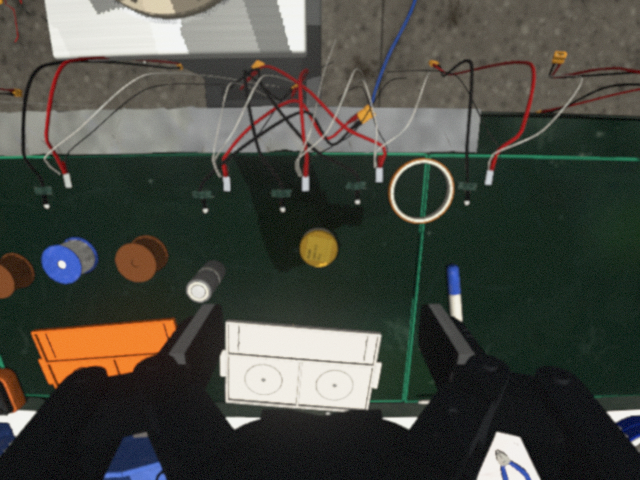

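The wrist view shows the white tray dots at about (264,379) and (335,385), the tin at (318,247) and the blue spool at (68,260). The marker is at (455,295). I'll take the same view in front of the orange tray.

Emit:
{"method": "jog_arm", "body": {"moves": [{"slide": [0,-300,0],"angular": [0,0,0],"fingers": 0},{"slide": [0,-300,0],"angular": [0,0,0],"fingers": 0},{"slide": [0,-300,0],"angular": [0,0,0],"fingers": 0},{"slide": [0,-300,0],"angular": [0,0,0],"fingers": 0},{"slide": [0,-300,0],"angular": [0,0,0],"fingers": 0},{"slide": [0,-300,0],"angular": [0,0,0],"fingers": 0},{"slide": [0,-300,0],"angular": [0,0,0],"fingers": 0},{"slide": [0,-300,0],"angular": [0,0,0],"fingers": 0},{"slide": [0,-300,0],"angular": [0,0,0],"fingers": 0},{"slide": [0,-300,0],"angular": [0,0,0],"fingers": 0}]}}

```text
clock: 3.12
tcp_pos: [0.3238, -0.1182, 0.3257]
orientation: [-0.001, -0.001, 1.0, 0.001]
wrist_force: [-0.6, -0.0, -0.2]
finger_gap: 0.0855
grip_force: 0.0
```

```bash
cat >> h.py <<'E'
np.set_printoptions(precision=3,suppress=True)
E
python3 - <<'E'
from h import *
p=shot("wrist");save(p,"w2.png");print(tool()[:3])
a=shot("scene");b=shot("top")
Z=dict(spool_mid=.019,driver_red_mid=.014,tray_orange=0)
for n,z in Z.items():
  for c,q in(("w",p),("s",a),("t",b)):
    for d in tip_of(n,q)[:3]: print(n,c,np.round(d["point"]),round(d["p"],2),onz(q,d["point"],z))
E
```

```text
[[-1.    -0.003 -0.001  0.324]
 [-0.003  1.     0.001 -0.118]
 [ 0.001  0.001 -1.     0.326]]
spool_mid w [357. 257.] 0.71 [ 0.408 -0.068  0.019]
spool_mid w [281. 258.] 0.65 [ 0.41  -0.173  0.019]
spool_mid w [202. 275.] 0.61 [ 0.435 -0.285  0.019]
spool_mid s [363. 285.] 0.97 [ 0.417 -0.174  0.019]
spool_mid s [408. 296.] 0.7 [ 0.435 -0.287  0.019]
spool_mid t [404. 260.] 0.8 [ 0.451 -0.288  0.019]
driver_red_mid w [138. 306.] 0.97 [ 0.488 -0.389  0.014]
driver_red_mid w [ 45. 292.] 0.71 [ 0.466 -0.529  0.014]
driver_red_mid s [453. 295.] 0.71 [ 0.494 -0.384  0.014]
driver_red_mid s [294. 207.] 0.47 [0.587 0.129 0.014]
driver_red_mid t [439. 248.] 0.81 [ 0.49  -0.392  0.014]
driver_red_mid t [164. 184.] 0.71 [0.661 0.428 0.014]
driver_red_mid t [486. 256.] 0.55 [ 0.469 -0.53   0.014]
tray_orange w [294. 362.] 0.97 [ 0.594 -0.16   0.   ]
tray_orange s [387. 238.] 0.62 [ 0.611 -0.152  0.   ]
tray_orange t [359. 206.] 0.61 [ 0.611 -0.156  0.   ]
```

View pics/w2.png

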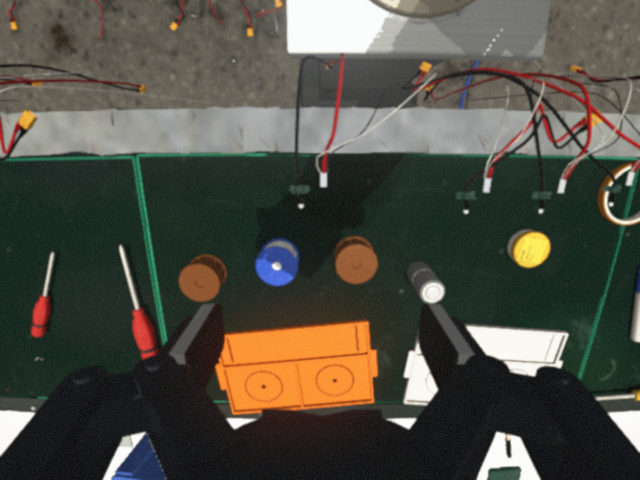

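The orange dots are at about (264,386) and (335,380), the spool hub at (277,266), and the driver runs from (122,247) to (150,355). Next I'll triangulate all of these with the top view.

Run:
```python
from h import *
p=shot("wrist"); b=shot("top"); s=shot("scene")
import copy
p1=copy.copy(p); T=p["T"].copy(); T[:3,3]+=[0.0,.297,.001]; p1["T"]=T  # pose of w1
G=lambda im:cv2.cvtColor(im,cv2.COLOR_BGR2GRAY).astype(float)
def dark(im,u,v,r=4):
    g=G(im)[v-r:v+r+1,u-r:u+r+1]; w=np.clip(np.percentile(g,60)-g-5,0,None)**2; y,x=np.mgrid[-r:r+1,-r:r+1]
    return (u+(w*x).sum()/w.sum(), v+(w*y).sum()/w.sum())
w1,w2,t=[cv2.imread('pics/'+f) for f in("w1.png","w2.png","t1.png")]
for n,pp,im,d,e in [("oR",p,w2,(264,386),(378,197)),("oL",p,w2,(335,380),(339,200)),("wR",p1,w1,(264,379),(278,198)),("wL",p1,w1,(335,385),(239,194))]:
    a=dark(im,*d);c=dark(t,*e,3); print(n,np.round(a,1),np.round(c,1),onz(pp,a,.003),onz(b,c,.003),tri([(pp,a),(b,c)]))
def blob(im,lo,hi,box):
    h=cv2.cvtColor(im,cv2.COLOR_BGR2HSV); m=cv2.inRange(h,lo,hi); k=np.zeros_like(m); x0,y0,x1,y1=box; k[y0:y1,x0:x1]=m[y0:y1,x0:x1]
    return cv2.fitEllipse(max(cv2.findContours(k,0,2)[0],key=len))[0]
B=((105,120,100),(125,255,255));Yl=((20,120,80),(35,255,255))
sp=(blob(w2,*B,(250,240,305,290)),blob(t,*B,(350,255,385,290))); print("spool",sp,tri([(p,sp[0]),(b,sp[1])]),onz(p,sp[0],.038),onz(b,sp[1],.038))
tn=(blob(w2,*Yl,(500,220,560,275)),blob(t,*Yl,(225,255,262,292))); print("tin",tn,tri([(p,tn[0]),(b,tn[1])]),onz(p,tn[0],.021),onz(b,tn[1],.021))
for n,u in [("drv tip",(122,247)),("drv handle vis",(148,350)),("sm tip",(52,254)),("sm end",(39,336))]: print(n,onz(p,u,.014))
for n,u in [("tip",(441.5,281)),("end",(437,215))]: print(n,onz(b,u,.014))
go(.41,-.174,.20,90)
```

```text
oR [263.2 386.3] [377.9 196.6] [ 0.641 -0.214  0.003] [ 0.639 -0.212  0.003] (array([ 0.639, -0.212,  0.006]), [np.float64(0.0008619298302587417), np.float64(0.0008619298302587763)])
oL [334.4 380.1] [338.6 199.9] [ 0.629 -0.097  0.003] [ 0.626 -0.095  0.003] (array([ 0.626, -0.096,  0.006]), [np.float64(0.0008297683239353795), np.float64(0.0008297683239353767)])
wR [262.9 379.5] [277.8 198. ] [0.629 0.083 0.003] [0.628 0.084 0.003] (array([0.627, 0.084, 0.005]), [np.float64(0.00033614497388413943), np.float64(0.0003361449738840818)])
wL [334.1 385.1] [238.8 193.6] [0.64  0.2   0.003] [0.638 0.201 0.003] (array([0.638, 0.2  , 0.005]), [np.float64(0.0003778459115411799), np.float64(0.0003778459115411586)])
spool ((276.1092529296875, 265.8511047363281), (366.1275634765625, 272.1586608886719)) (array([ 0.411, -0.176,  0.046]), [np.float64(0.0009218735122440233), np.float64(0.0009218735122440688)]) [ 0.414 -0.178  0.038] [ 0.412 -0.176  0.038]
tin ((530.8079223632812, 249.13182067871094), (243.12689208984375, 275.12689208984375)) (array([0.396, 0.174, 0.019]), [np.float64(0.0008938900142747592), np.float64(0.0008938900142748478)]) [0.397 0.173 0.021] [0.395 0.174 0.021]
drv tip [ 0.396 -0.398  0.014]
drv handle vis [ 0.565 -0.389  0.014]
sm tip [ 0.406 -0.505  0.014]
sm end [ 0.544 -0.563  0.014]
tip [ 0.393 -0.398  0.014]
end [ 0.587 -0.386  0.014]
slide [-86.3 -54.6 126.2] ang [0. 0. 0.]
```

Emit:
{"method": "jog_arm", "body": {"moves": [{"slide": [-88,-59,216],"angular": [0,0,-6],"fingers": 0},{"slide": [-88,-59,216],"angular": [0,0,-6],"fingers": 0},{"slide": [-88,-59,216],"angular": [0,0,-6],"fingers": 0},{"slide": [-88,-59,216],"angular": [0,0,-6],"fingers": 0},{"slide": [-88,-59,216],"angular": [0,0,-6],"fingers": 0},{"slide": [-88,-59,216],"angular": [0,0,-6],"fingers": 0},{"slide": [-88,-59,216],"angular": [0,0,-6],"fingers": 0},{"slide": [-88,-59,216],"angular": [0,0,-6],"fingers": 0},{"slide": [-88,-59,216],"angular": [0,0,-6],"fingers": 0}]}}

```text
clock: 4.62
tcp_pos: [0.4116, -0.1783, 0.111]
orientation: [-0.0, -0.052, 0.999, 0.0]
wrist_force: [0.5, 0.8, 0.3]
finger_gap: 0.0855
grip_force: 0.0
```

Run:
```python
from h import *
p=shot("wrist");save(p,"w3.png");T=tool();print(T[:3])
for d in tip_of("spool_mid",p)[:3]:
    X=onz(p,d["point"],.019);print(np.round(d["point"]),round(d["p"],2),X)
h=cv2.cvtColor(p["color"],cv2.COLOR_RGB2HSV);m=cv2.inRange(h,(105,120,100),(125,255,255));c=max(cv2.findContours(m,0,2)[0],key=cv2.contourArea);e=cv2.fitEllipse(c);print(e,onz(p,e[0],.038))
print(proj(p,[.412,-.177,.038]))
```

```text
[[-0.994 -0.105  0.001  0.412]
 [-0.105  0.994 -0.001 -0.179]
 [-0.001 -0.001 -1.     0.112]]
[172. 268.] 0.96 [ 0.437 -0.283  0.019]
[321. 257.] 0.76 [ 0.417 -0.178  0.019]
[472. 261.] 0.66 [ 0.409 -0.069  0.019]
((322.60205078125, 256.19390869140625), (83.6797866821289, 92.984375), 179.45567321777344) [ 0.41  -0.177  0.038]
[322.311 259.628]
```

View pics/w3.png

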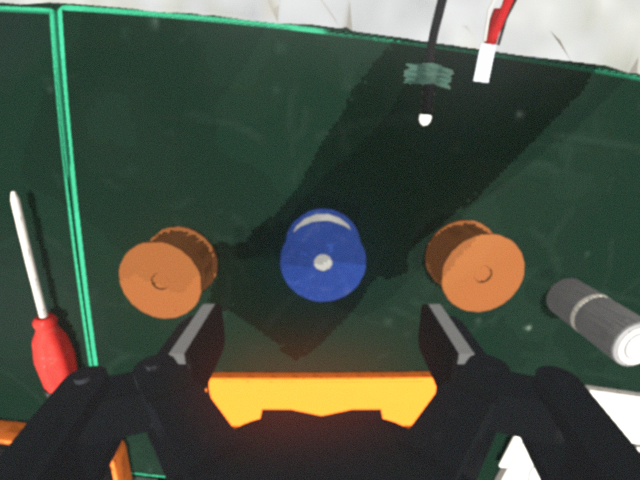

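The hub is at (322,262), so the spool is at about (0.413,-0.177). The tool is over it, so I'll descend and grip.

Emit:
{"method": "jog_arm", "body": {"moves": [{"slide": [-1,1,35],"angular": [0,0,0],"fingers": 0},{"slide": [-1,1,65],"angular": [0,0,0],"fingers": 0},{"slide": [-1,1,85],"angular": [0,0,0],"fingers": 0},{"slide": [-1,1,91],"angular": [0,0,0],"fingers": 0},{"slide": [-1,1,91],"angular": [0,0,0],"fingers": 0.6},{"slide": [-1,1,91],"angular": [0,0,0],"fingers": 0.6},{"slide": [-1,1,91],"angular": [0,0,0],"fingers": 0.6},{"slide": [-1,1,91],"angular": [0,0,0],"fingers": 0.6},{"slide": [-1,1,91],"angular": [0,0,0],"fingers": 0.6},{"slide": [-1,1,91],"angular": [0,0,0],"fingers": 0.6}], "squeeze": 40}}

```text
clock: 5.55
tcp_pos: [0.414, -0.1781, 0.0213]
orientation: [0.002, -0.053, 0.999, -0.001]
wrist_force: [-0.7, 0.3, 6.6]
finger_gap: 0.0549
grip_force: 42.3
```

Emit:
{"method": "jog_arm", "body": {"moves": [{"slide": [0,0,-40],"angular": [0,0,0],"fingers": 0.6},{"slide": [-20,-5,-65],"angular": [0,0,0],"fingers": 0.6},{"slide": [-60,-16,-65],"angular": [0,0,0],"fingers": 0.6},{"slide": [-100,-27,-65],"angular": [0,0,0],"fingers": 0.6},{"slide": [-140,-38,-65],"angular": [0,0,0],"fingers": 0.6},{"slide": [-180,-49,-65],"angular": [0,0,0],"fingers": 0.6},{"slide": [-210,-57,-65],"angular": [0,0,0],"fingers": 0.6},{"slide": [-222,-59,-65],"angular": [0,0,0],"fingers": 0.6},{"slide": [-222,-59,-45],"angular": [0,0,0],"fingers": 0.6},{"slide": [-222,-59,-45],"angular": [0,0,0],"fingers": 0.6}]}}

```text
clock: 6.38
tcp_pos: [0.6392, -0.212, 0.0617]
orientation: [-0.001, -0.053, 0.999, 0.001]
wrist_force: [-1.6, 0.5, -3.4]
finger_gap: 0.0547
grip_force: 44.5
```

Run:
```python
from h import *
p=shot("wrist");save(p,"w4.png");T=tool();s=get_state();print(T[:3],s["finger_gap"],s["wrist_force"],s["clock"])
for n in("spool_mid","tray_orange"):
  for d in tip_of(n,p)[:3]:
    print(n,np.round(d["point"]),round(d["p"],2),onz(p,d["point"],0 if n[0]=="t" else T[2,3]-.003))
print(proj(p,[.64,-.213,.003]),proj(p,[.6275,-.096,.003]))
go(.640,-.213,.024,96)
```

```text
[[-0.994 -0.105 -0.004  0.638]
 [-0.105  0.994  0.002 -0.212]
 [ 0.004  0.002 -1.     0.063]] 0.05496657519896676 [-0.742  0.022 -1.631] 6.4333
spool_mid [319. 316.] 0.62 [ 0.64  -0.213  0.06 ]
tray_orange [417. 216.] 0.58 [ 0.602 -0.159  0.   ]
[318.439 268.394] [509.451 267.602]
slide [-1.2 -0.8 40.5] ang [ 0.  -0.1  0. ]
```

View pics/w4.png

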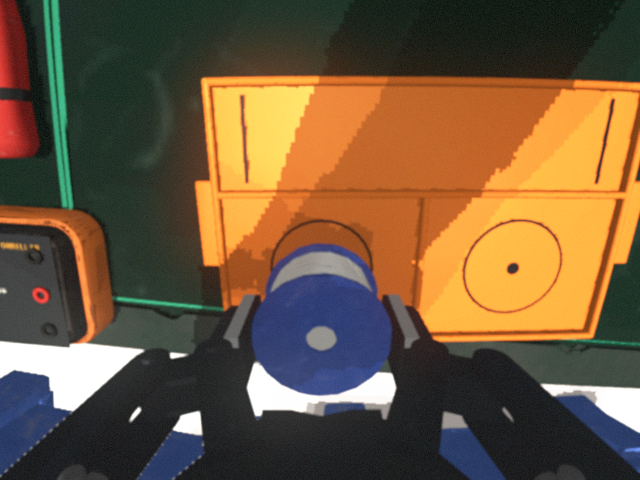

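The L dot is at (513,268), within 4 px of the prediction, so the tray fits to 2 mm. The spool is centred over the ring, so I'll lower it and release.

Emit:
{"method": "jog_arm", "body": {"moves": [{"slide": [-1,1,20],"angular": [0,0,0],"fingers": 0.6},{"slide": [-1,1,32],"angular": [0,0,0],"fingers": 0.6},{"slide": [-1,1,37],"angular": [0,0,0],"fingers": 0.6},{"slide": [-1,1,38.5],"angular": [0,0,0],"fingers": 0.6},{"slide": [-1,1,38.5],"angular": [0,0,0],"fingers": 0.6},{"slide": [-1,1,38.5],"angular": [0,0,0],"fingers": 0.22},{"slide": [-1,1,38.5],"angular": [0,0,0],"fingers": 0.22},{"slide": [-1,1,38.5],"angular": [0,0,0],"fingers": 0.22},{"slide": [-1,1,20],"angular": [0,0,0],"fingers": 0.22},{"slide": [-1,1,-20],"angular": [0,0,0],"fingers": 0.1}]}}

```text
clock: 7.37
tcp_pos: [0.637, -0.21, 0.0796]
orientation: [-0.004, -0.053, 0.999, 0.002]
wrist_force: [0.6, -0.7, -1.5]
finger_gap: 0.0761
grip_force: 0.0
```

Run:
```python
from h import *
go(.45,-.02,.22,96)
```

```text
slide [ 167.2  209.2 -137.9] ang [ 0.3 -0.5  0. ]
```

Emit:
{"method": "jog_arm", "body": {"moves": [{"slide": [0,10,-40],"angular": [0,0,0],"fingers": 0},{"slide": [199,407,-40],"angular": [0,0,0],"fingers": 0},{"slide": [199,407,-40],"angular": [0,0,0],"fingers": 0},{"slide": [199,407,-40],"angular": [0,0,0],"fingers": 0},{"slide": [199,407,-40],"angular": [0,0,0],"fingers": 0},{"slide": [199,407,-40],"angular": [0,0,0],"fingers": 0},{"slide": [199,407,-40],"angular": [0,0,0],"fingers": 0},{"slide": [199,407,-40],"angular": [0,0,0],"fingers": 0},{"slide": [199,407,-40],"angular": [0,0,0],"fingers": 0},{"slide": [199,407,-40],"angular": [0,0,0],"fingers": 0}]}}

```text
clock: 8.2
tcp_pos: [0.4364, 0.1155, 0.1251]
orientation: [0.001, -0.052, 0.999, 0.0]
wrist_force: [-0.8, 0.9, 0.6]
finger_gap: 0.0852
grip_force: 0.0
```

Emit:
{"method": "jog_arm", "body": {"moves": [{"slide": [37,75,10],"angular": [0,0,0],"fingers": 0},{"slide": [37,75,10],"angular": [0,0,0],"fingers": 0},{"slide": [37,75,10],"angular": [0,0,0],"fingers": 0}]}}

```text
clock: 8.45
tcp_pos: [0.3876, 0.1894, 0.1141]
orientation: [-0.001, -0.056, 0.998, 0.001]
wrist_force: [-1.0, 0.9, -0.6]
finger_gap: 0.0855
grip_force: 0.0
```

Run:
```python
from h import *
p=shot("wrist");save(p,"w5.png");T=tool();print(T[:3])
for d in tip_of("tin_mid",p)[:3]: print(np.round(d["point"]),round(d["p"],2),onz(p,d["point"],.008))
h=cv2.cvtColor(p["color"],cv2.COLOR_RGB2HSV);m=cv2.inRange(h,(20,120,80),(35,255,255));c=max(cv2.findContours(m,0,2)[0],key=cv2.contourArea);e=cv2.fitEllipse(c);X=onz(p,e[0],.02);print(e,X)
go(X[0],X[1],.0125,96)
a=shot("top");print([ (np.round(d["point"]),onz(a,d["point"],.022)) for d in tip_of("spool_mid",a)])
```

```text
[[-0.994 -0.112 -0.     0.39 ]
 [-0.112  0.994  0.001  0.188]
 [ 0.     0.001 -1.     0.115]]
[296. 258.] 0.93 [0.401 0.173 0.008]
((299.7151184082031, 257.5123291015625), (69.807373046875, 72.89734649658203), 94.46154022216797) [0.396 0.176 0.02 ]
slide [ -2.8 -11.1 102.4] ang [-0.   0.1  0.3]
[(array([403., 260.]), array([ 0.451, -0.284,  0.022])), (array([328., 269.]), array([ 0.419, -0.07 ,  0.022])), (array([378., 193.]), array([ 0.646, -0.211,  0.022]))]
```

Emit:
{"method": "jog_arm", "body": {"moves": [{"slide": [-4,-12,35],"angular": [0,0,0],"fingers": 0},{"slide": [-4,-12,65],"angular": [0,0,0],"fingers": 0},{"slide": [-4,-12,88],"angular": [0,0,0],"fingers": 0},{"slide": [-4,-12,98],"angular": [0,0,0],"fingers": 0},{"slide": [-4,-12,102],"angular": [0,0,0],"fingers": 0.15},{"slide": [-4,-12,102],"angular": [0,0,0],"fingers": 0.6},{"slide": [-4,-12,102],"angular": [0,0,0],"fingers": 0.6},{"slide": [-4,-12,102],"angular": [0,0,0],"fingers": 0.6},{"slide": [-4,-12,102],"angular": [0,0,0],"fingers": 0.6},{"slide": [-4,-12,102],"angular": [0,0,0],"fingers": 0.6}], "squeeze": 25}}

```text
clock: 9.48
tcp_pos: [0.3988, 0.1735, 0.0131]
orientation: [0.001, -0.052, 0.999, 0.0]
wrist_force: [0.3, -1.2, 1.9]
finger_gap: 0.0489
grip_force: 26.1
```

Emit:
{"method": "jog_arm", "body": {"moves": [{"slide": [0,0,-40],"angular": [0,0,0],"fingers": 0.6},{"slide": [-20,-29,-70],"angular": [0,0,0],"fingers": 0.6},{"slide": [-43,-62,-70],"angular": [0,0,0],"fingers": 0.6},{"slide": [-66,-96,-70],"angular": [0,0,0],"fingers": 0.6},{"slide": [-89,-130,-70],"angular": [0,0,0],"fingers": 0.6},{"slide": [-112,-163,-70],"angular": [0,0,0],"fingers": 0.6},{"slide": [-135,-196,-70],"angular": [0,0,0],"fingers": 0.6},{"slide": [-158,-230,-70],"angular": [0,0,0],"fingers": 0.6},{"slide": [-181,-263,-65],"angular": [0,0,0],"fingers": 0.6},{"slide": [-200,-290,-55],"angular": [0,0,0],"fingers": 0.6}]}}

```text
clock: 10.32
tcp_pos: [0.63, -0.0968, 0.0688]
orientation: [0.002, -0.052, 0.999, -0.001]
wrist_force: [1.1, 0.5, -0.1]
finger_gap: 0.0487
grip_force: 26.7
```

Emit:
{"method": "jog_arm", "body": {"moves": [{"slide": [0,0,0],"angular": [0,0,0],"fingers": 0.6}]}}

```text
clock: 10.4
tcp_pos: [0.6308, -0.0994, 0.0656]
orientation: [0.001, -0.05, 0.999, -0.001]
wrist_force: [1.4, 0.1, -0.3]
finger_gap: 0.0486
grip_force: 26.6
```

Run:
```python
from h import *
p=shot("wrist");save(p,"w6.png");T=tool();s=get_state();print(T[:3],s["finger_gap"],s["wrist_force"],s["clock"])
h=cv2.cvtColor(p["color"],cv2.COLOR_RGB2HSV);m=cv2.inRange(h,(20,120,80),(35,255,255));c=max(cv2.findContours(m,0,2)[0],key=cv2.contourArea);e=cv2.fitEllipse(c);print(e,onz(p,e[0],T[2,3]+.007))
print(proj(p,[.6275,-.095,.003]),proj(p,[.6275-.031,-.0985,.003]),proj(p,[.640,-.212,.041]))
go(.6275,-.095,.017,96)
```

```text
[[-0.995 -0.102 -0.     0.628]
 [-0.102  0.995 -0.    -0.097]
 [ 0.    -0.    -1.     0.066]] 0.048776423846948865 [-0.39   1.085 -2.062] 10.45
((321.42559814453125, 315.8833312988281), (112.54175567626953, 117.39385986328125), 88.14067840576172) [ 0.626 -0.099  0.073]
[328.248 260.191] [327.917 210.349] [102.854 287.158]
slide [ 0.6  1.8 48.8] ang [-0.  -0.  -0.2]
```

View pics/w6.png

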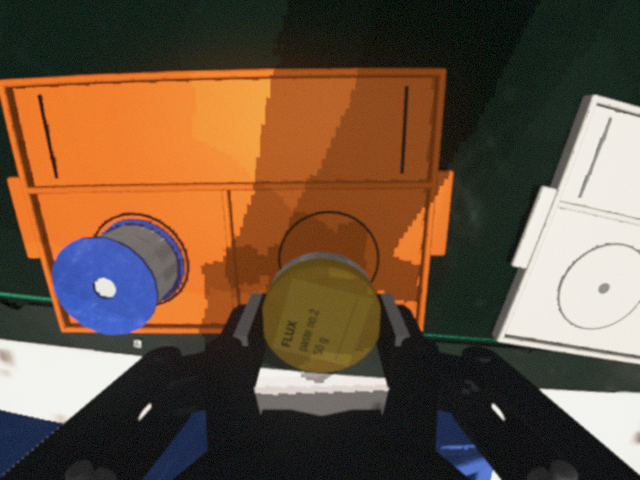

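The ring centre is at (328.5,261), which matches the prediction, and the tin is 4 mm short in +y. I'll correct that and lower it. The spool flange sits within its ring (ring 94–187, flange about 100–182).

Emit:
{"method": "jog_arm", "body": {"moves": [{"slide": [-2,4,25],"angular": [0,0,0],"fingers": 0.6},{"slide": [-2,4,40],"angular": [0,0,0],"fingers": 0.6},{"slide": [-2,4,47],"angular": [0,0,0],"fingers": 0.6},{"slide": [-2,4,49.5],"angular": [0,0,0],"fingers": 0.6},{"slide": [-2,4,49.5],"angular": [0,0,0],"fingers": 0.6},{"slide": [-2,4,49.5],"angular": [0,0,0],"fingers": 0.28},{"slide": [-2,4,49.5],"angular": [0,0,0],"fingers": 0.28},{"slide": [-2,4,49.5],"angular": [0,0,0],"fingers": 0.28},{"slide": [-2,4,25],"angular": [0,0,0],"fingers": 0.28},{"slide": [-2,4,-15],"angular": [0,0,0],"fingers": 0.28}]}}

```text
clock: 11.28
tcp_pos: [0.6253, -0.089, 0.0789]
orientation: [-0.004, -0.053, 0.999, 0.001]
wrist_force: [-0.2, -0.0, -0.2]
finger_gap: 0.0613
grip_force: 0.0
```

Run:
```python
from h import *
for i in range(1): go(.50,-.25,.15,96)
p=shot("wrist")
h=cv2.cvtColor(p["color"],cv2.COLOR_RGB2HSV);m=cv2.inRange(h,(20,120,80),(35,255,255));c=max(cv2.findContours(m,0,2)[0],key=cv2.contourArea);e=cv2.fitEllipse(c);print(e,onz(p,e[0],.024))
```

```text
slide [ 142.  -146.8  -70.5] ang [ 0.2 -0.5  0. ]
((319.9678649902344, 268.71905517578125), (80.05590057373047, 80.69436645507812), 80.32874298095703) [ 0.624 -0.089  0.024]
```

Run:
```python
from h import *
p=shot("wrist");save(p,"w7.png");T=tool();print(T[:3,3])
for d in tip_of("tin_mid",p): print(d["point"],d["p"],onz(p,d["point"],.011))
print(proj(p,[.6275,-.095,.003]))
```

```text
[ 0.633 -0.091  0.089]
[321.8, 248.6] 0.81 [ 0.627 -0.09   0.011]
[314.781 244.84 ]
```

View pics/w7.png

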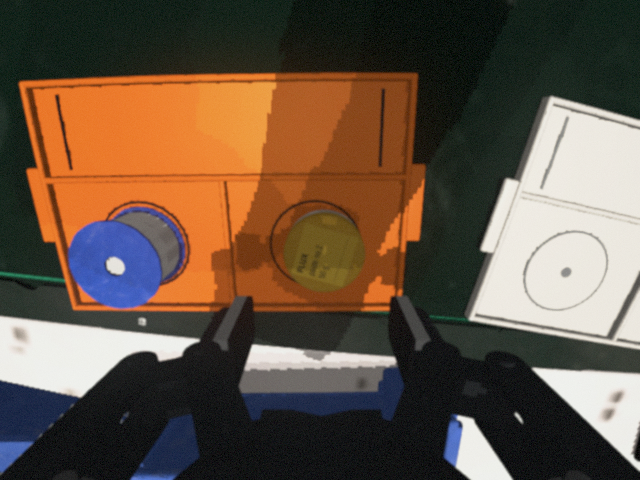

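The tin sits about 5 mm too far in +y (ring centre about x=314 px, tin at 322 px) because the arm was still settling when I took the last picture. I'll regrip it, shift it -5 mm along y and release.

Emit:
{"method": "jog_arm", "body": {"moves": [{"slide": [0,0,35],"angular": [0,0,0],"fingers": 0.28},{"slide": [0,0,55],"angular": [0,0,0],"fingers": 0.28},{"slide": [0,0,64],"angular": [0,0,0],"fingers": 0.28},{"slide": [0,0,64],"angular": [0,0,0],"fingers": 0.28},{"slide": [0,0,64],"angular": [0,0,0],"fingers": 0.6},{"slide": [0,0,64],"angular": [0,0,0],"fingers": 0.6},{"slide": [0,0,64],"angular": [0,0,0],"fingers": 0.6},{"slide": [0,0,62],"angular": [0,0,0],"fingers": 0.6},{"slide": [0,-3,62],"angular": [0,0,0],"fingers": 0.6},{"slide": [0,-5,62],"angular": [0,0,0],"fingers": 0.6}]}}

```text
clock: 12.27
tcp_pos: [0.6298, -0.0952, 0.021]
orientation: [0.001, -0.053, 0.999, -0.0]
wrist_force: [0.6, -1.1, -1.6]
finger_gap: 0.0488
grip_force: 25.9
```

Emit:
{"method": "jog_arm", "body": {"moves": [{"slide": [0,0,0],"angular": [0,0,0],"fingers": 0.6},{"slide": [0,0,2],"angular": [0,0,0],"fingers": 0.6},{"slide": [0,0,2],"angular": [0,0,0],"fingers": 0.6},{"slide": [0,0,2],"angular": [0,0,0],"fingers": 0.28},{"slide": [0,0,2],"angular": [0,0,0],"fingers": 0.28},{"slide": [0,0,2],"angular": [0,0,0],"fingers": 0.28},{"slide": [0,0,-20],"angular": [0,0,0],"fingers": 0.28},{"slide": [0,0,-65],"angular": [0,0,0],"fingers": 0.28},{"slide": [0,0,-65],"angular": [0,0,0],"fingers": 0.28},{"slide": [0,0,-65],"angular": [0,0,0],"fingers": 0.28}]}}

```text
clock: 13.1
tcp_pos: [0.6317, -0.0954, 0.0888]
orientation: [0.003, -0.053, 0.999, -0.001]
wrist_force: [0.0, 0.1, -0.5]
finger_gap: 0.0613
grip_force: 0.0
```

Run:
```python
from h import *
p=shot("wrist");save(p,"w8.png");T=tool();print(T[:3,3])
for d in tip_of("tin_mid",p): print(d["point"],d["p"],onz(p,d["point"],.011))
h=cv2.cvtColor(p["color"],cv2.COLOR_RGB2HSV);m=cv2.inRange(h,(20,120,80),(35,255,255));c=max(cv2.findContours(m,0,2)[0],key=cv2.contourArea);e=cv2.fitEllipse(c);print(e,onz(p,e[0],.024))
print(proj(p,[.6275,-.095,.003]))
go(.535,-.388,.15,180)
```

```text
[ 0.63  -0.095  0.087]
[322.0, 254.3] 0.8 [ 0.631 -0.095  0.011]
((322.78741455078125, 253.80416870117188), (77.22530364990234, 77.53237915039062), 160.43663024902344) [ 0.626 -0.095  0.024]
[322.053 245.781]
slide [ 124.3 -281.8  -64.9] ang [ -0.   0. -84.]
```

The tin is now at (0.626,-0.095), centred on its spot. On to the red driver.

Emit:
{"method": "jog_arm", "body": {"moves": [{"slide": [124,-282,-45],"angular": [0,0,2.4],"fingers": 0},{"slide": [124,-282,-45],"angular": [0,0,2.4],"fingers": 0},{"slide": [124,-282,-45],"angular": [0,0,2.4],"fingers": 0},{"slide": [124,-282,-45],"angular": [0,0,2.4],"fingers": 0},{"slide": [124,-282,-45],"angular": [0,0,2.4],"fingers": 0},{"slide": [124,-282,-45],"angular": [0,0,2.4],"fingers": 0},{"slide": [124,-282,-45],"angular": [0,0,2.4],"fingers": 0},{"slide": [124,-282,-45],"angular": [0,0,2.4],"fingers": 0},{"slide": [124,-282,-45],"angular": [0,0,2.4],"fingers": 0},{"slide": [124,-282,-45],"angular": [0,0,2.4],"fingers": 0}]}}

```text
clock: 14.03
tcp_pos: [0.534, -0.389, 0.1281]
orientation: [-0.001, -0.03, 1.0, 0.001]
wrist_force: [0.4, 0.3, -0.5]
finger_gap: 0.0853
grip_force: 0.0
```

Emit:
{"method": "jog_arm", "body": {"moves": [{"slide": [0,0,0],"angular": [0,0,0],"fingers": 0},{"slide": [0,0,0],"angular": [0,0,0],"fingers": 0},{"slide": [0,0,0],"angular": [0,0,0],"fingers": 0}]}}

```text
clock: 14.28
tcp_pos: [0.5357, -0.3865, 0.1294]
orientation: [-0.0, -0.033, 0.999, 0.001]
wrist_force: [-0.6, 0.1, 0.1]
finger_gap: 0.0853
grip_force: 0.0
```

Run:
```python
from h import *
p=shot("wrist");save(p,"w9.png");T=tool();print(T[:3])
for d in tip_of("driver_red_mid",p): print(d["point"],d["p"],onz(p,d["point"],.014))
h=cv2.cvtColor(p["color"],cv2.COLOR_RGB2HSV);m=cv2.inRange(h,(0,150,70),(8,255,255))|cv2.inRange(h,(172,150,70),(180,255,255))
c=max(cv2.findContours(m,0,2)[0],key=cv2.contourArea);r=cv2.minAreaRect(c);print(r,c[:,0].min(0),c[:,0].max(0))
P=np.array([onz(p,u,.014)[:2] for u in c[:,0].astype(float)]);print(P.min(0),P.max(0),cv2.minAreaRect(P.astype(np.float32)*1000))
go(.535,-.389,.021,93.6)
```

```text
[[-0.998 -0.065 -0.001  0.536]
 [-0.065  0.998  0.001 -0.387]
 [ 0.001  0.001 -1.     0.13 ]]
[121.0, 142.4] 0.8 [ 0.472 -0.533  0.014]
[320.6, 180.4] 0.57 [ 0.491 -0.389  0.014]
((320.5, 225.5), (89.0, 35.0), 90.0) [303 181] [338 270]
[ 0.491 -0.4  ] [ 0.561 -0.373] ((525.9678955078125, -386.92681884765625), (69.6037826538086, 26.819820404052734), 3.6848199367523193)
slide [  1.   -2.1 108.9] ang [ 0.  -0.   0.1]
```

View pics/w9.png

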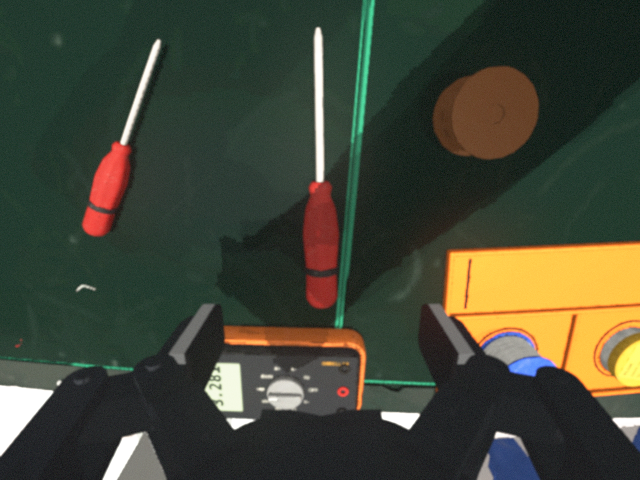

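The handle spans rows 181–307 along column 320 and is aligned with the tool, and the larger driver is confirmed against the small one at left. I'll descend and grip.

Emit:
{"method": "jog_arm", "body": {"moves": [{"slide": [1,-1,35],"angular": [0,0,0],"fingers": 0.1},{"slide": [1,-1,70],"angular": [0,0,0],"fingers": 0.2},{"slide": [1,-1,98],"angular": [0,0,0],"fingers": 0.3},{"slide": [1,-1,109],"angular": [0,0,0],"fingers": 0.3},{"slide": [1,-1,109],"angular": [0,0,0],"fingers": 0.3},{"slide": [1,-1,109],"angular": [0,0,0],"fingers": 0.9},{"slide": [1,-1,109],"angular": [0,0,0],"fingers": 0.9},{"slide": [1,-1,109],"angular": [0,0,0],"fingers": 0.9},{"slide": [1,-1,109],"angular": [0,0,0],"fingers": 0.9},{"slide": [1,-1,109],"angular": [0,0,0],"fingers": 0.9}], "squeeze": 50}}

```text
clock: 15.22
tcp_pos: [0.5361, -0.3906, 0.0239]
orientation: [0.002, -0.032, 0.999, -0.002]
wrist_force: [1.0, 0.1, 6.1]
finger_gap: 0.0249
grip_force: 50.3
```

Emit:
{"method": "jog_arm", "body": {"moves": [{"slide": [0,0,-40],"angular": [0,0,0],"fingers": 0.9},{"slide": [0,0,-80],"angular": [0,0,0],"fingers": 0.9},{"slide": [0,10,-90],"angular": [0,0,7],"fingers": 0.9},{"slide": [-4,30,-90],"angular": [0,0,14],"fingers": 0.9},{"slide": [-8,50,-90],"angular": [0,0,21],"fingers": 0.9},{"slide": [-12,65,-90],"angular": [0,0,28],"fingers": 0.9},{"slide": [-16,80,-90],"angular": [0,0,35],"fingers": 0.9},{"slide": [-20,95,-90],"angular": [0,0,42],"fingers": 0.9},{"slide": [-24,110,-90],"angular": [0,0,49],"fingers": 0.9},{"slide": [-28,125,-90],"angular": [0,0,56],"fingers": 0.9}]}}

```text
clock: 16.05
tcp_pos: [0.5548, -0.2623, 0.112]
orientation: [0.001, 0.444, 0.896, -0.0]
wrist_force: [0.1, 0.6, -0.5]
finger_gap: 0.0246
grip_force: 49.5
```

Run:
```python
from h import *
print(get_state()["tcp_pos"],get_state()["finger_gap"]);go(.5638,-.206,.085,6)
```

```text
[ 0.555 -0.262  0.112] 0.024646230237363558
slide [39.3 41.2 26.9] ang [ 0.   0.1 31.3]
```

Emit:
{"method": "jog_arm", "body": {"moves": [{"slide": [10,10,0],"angular": [0,0,7],"fingers": 0.9},{"slide": [20,20,10],"angular": [0,0,14],"fingers": 0.9},{"slide": [30,30,20],"angular": [0,0,21],"fingers": 0.9},{"slide": [39,41,27],"angular": [0,0,28],"fingers": 0.9},{"slide": [39,41,27],"angular": [0,0,31.6],"fingers": 0.9},{"slide": [39,41,27],"angular": [0,0,31.6],"fingers": 0.9},{"slide": [39,41,27],"angular": [0,0,31.6],"fingers": 0.9},{"slide": [39,41,27],"angular": [0,0,31.6],"fingers": 0.9},{"slide": [39,41,27],"angular": [0,0,31.6],"fingers": 0.9}]}}

```text
clock: 16.8
tcp_pos: [0.5635, -0.2076, 0.0847]
orientation: [0.001, 0.669, 0.743, 0.0]
wrist_force: [-0.3, 0.1, -1.0]
finger_gap: 0.0249
grip_force: 49.5
```

Run:
```python
from h import *
p=shot("wrist");s=get_state();print(s["tcp_pos"],s["finger_gap"]);go(.5638,-.206,.0255,6)
for i in range(1):
    y=np.array([-.105,.9945,0]);x=np.array([.9945,.105,0]);c=np.array([.605,-.1575,.009])
    # tray bay outline overlay
    im=p["color"][:,:,::-1].copy()
    q=[proj(p,c+a*x+b*y) for a,b in[(-.073,-.115),(-.073,.115),(-.019,.115),(-.019,-.115)]]
    cv2.polylines(im,[np.int32(q)],True,(255,0,0),1)
    cv2.imwrite("pics/w10.png",im)
```

```text
[ 0.563 -0.208  0.085] 0.025055328862599653
slide [ 1.6  0.5 59.1] ang [0. 0. 0.]
```

View pics/w10.png

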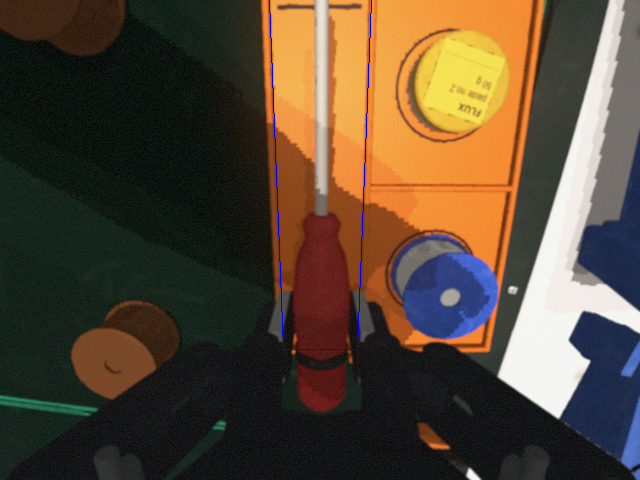

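Emit:
{"method": "jog_arm", "body": {"moves": [{"slide": [1,0.5,30],"angular": [0,0,0],"fingers": 0.9},{"slide": [1,0.5,48],"angular": [0,0,0],"fingers": 0.9},{"slide": [1,0.5,55],"angular": [0,0,0],"fingers": 0.9},{"slide": [1,0.5,59],"angular": [0,0,0],"fingers": 0.9},{"slide": [1,0.5,59],"angular": [0,0,0],"fingers": 0.9},{"slide": [1,0.5,59],"angular": [0,0,0],"fingers": 0.5},{"slide": [1,0.5,59],"angular": [0,0,0],"fingers": 0.5},{"slide": [1,0.5,59],"angular": [0,0,0],"fingers": 0.5},{"slide": [1,0.5,30],"angular": [0,0,0],"fingers": 0.5},{"slide": [1,0.5,-10],"angular": [0,0,0],"fingers": 0.5}]}}

```text
clock: 17.68
tcp_pos: [0.5606, -0.2045, 0.091]
orientation: [-0.004, 0.669, 0.743, -0.001]
wrist_force: [0.9, -0.3, -0.5]
finger_gap: 0.0424
grip_force: 0.0
```

Emit:
{"method": "jog_arm", "body": {"moves": [{"slide": [0,0,-35],"angular": [0,0,0],"fingers": 0.2},{"slide": [0,0,-35],"angular": [0,0,0],"fingers": 0},{"slide": [0,0,-35],"angular": [0,0,0],"fingers": 0}]}}

```text
clock: 17.93
tcp_pos: [0.5656, -0.207, 0.1322]
orientation: [0.003, 0.669, 0.743, 0.001]
wrist_force: [0.4, -0.0, -0.7]
finger_gap: 0.0773
grip_force: 0.0
```

Run:
```python
from h import *
p=shot("wrist");s=get_state();print(s["tcp_pos"]);
for n,z in(("driver_red_mid",.017),("cell_mid",.035)):
  for d in tip_of(n,p): print(n,d["point"],d["p"],onz(p,d["point"],z))
h=cv2.cvtColor(p["color"],cv2.COLOR_RGB2HSV);m=cv2.inRange(h,(0,150,70),(5,255,255))|cv2.inRange(h,(172,150,70),(180,255,255))
c=max(cv2.findContours(m,0,2)[0],key=cv2.contourArea);P=np.array([onz(p,u,.017)[:2] for u in c[:,0].astype(float)],np.float32);print(cv2.minAreaRect(P*1000))
a=shot("scene");b=shot("top")
for n,z in(("cell_mid",.035),("marker_mid",.008)):
  for k in(a,b):
    for d in tip_of(n,k)[:2]: print(n,d["point"],d["p"],onz(k,d["point"],z))
go(.432,.022,.19,84.6)
```

```text
[ 0.564 -0.206  0.13 ]
driver_red_mid [317.4, 176.7] 0.77 [ 0.559 -0.159  0.017]
((563.0990600585938, -195.3047332763672), (25.218616485595703, 68.64581298828125), 5.892483711242676)
cell_mid [295.9, 247.8] 0.52 [0.435 0.032 0.035]
cell_mid [297.0, 260.2] 0.46 [0.441 0.021 0.035]
marker_mid [203.2, 203.0] 0.54 [0.485 0.378 0.008]
marker_mid [296.9, 263.8] 0.39 [0.433 0.022 0.008]
slide [ 240.2 -106.6  -61.4] ang [ -0.   -0.1 -78.6]
```

The driver is in its bay at (0.559,-0.159), at the tray's angle. Next is the cell.

Emit:
{"method": "jog_arm", "body": {"moves": [{"slide": [240,-107,-61],"angular": [0,0,-78.6],"fingers": 0},{"slide": [240,-107,-61],"angular": [0,0,-78.6],"fingers": 0},{"slide": [240,-107,-61],"angular": [0,0,-78.6],"fingers": 0},{"slide": [240,-107,-61],"angular": [0,0,-78.6],"fingers": 0},{"slide": [240,-107,-61],"angular": [0,0,-78.6],"fingers": 0},{"slide": [240,-107,-61],"angular": [0,0,-78.6],"fingers": 0},{"slide": [240,-107,-61],"angular": [0,0,-78.6],"fingers": 0},{"slide": [240,-107,-61],"angular": [0,0,-78.6],"fingers": 0},{"slide": [240,-107,-61],"angular": [0,0,-78.6],"fingers": 0},{"slide": [240,-107,-61],"angular": [0,0,-78.6],"fingers": 0}]}}

```text
clock: 19.22
tcp_pos: [0.4317, 0.0222, 0.1904]
orientation: [0.0, 0.104, 0.995, 0.0]
wrist_force: [0.1, -0.8, 0.6]
finger_gap: 0.0856
grip_force: 0.0
```

Run:
```python
from h import *
go(.432,.022,.16,84.6)
```

```text
slide [-0.3 -0.2 30.4] ang [ 0.   0.  -6.5]
```

Emit:
{"method": "jog_arm", "body": {"moves": [{"slide": [0,0,30],"angular": [0,0,-6.6],"fingers": 0},{"slide": [0,0,30],"angular": [0,0,-6.6],"fingers": 0},{"slide": [0,0,30],"angular": [0,0,-6.6],"fingers": 0},{"slide": [0,0,30],"angular": [0,0,-6.6],"fingers": 0}]}}

```text
clock: 19.55
tcp_pos: [0.4318, 0.0216, 0.1606]
orientation: [-0.0, 0.052, 0.999, 0.0]
wrist_force: [-0.1, -0.7, 0.8]
finger_gap: 0.0853
grip_force: 0.0
```

Run:
```python
from h import *
p=shot("wrist");save(p,"w11.png");s=get_state();print(s["tcp_pos"])
for d in tip_of("cell_mid",p): print(d["point"],d["p"],onz(p,d["point"],.035))
print(proj(p,[.432,.022,.07]),proj(p,[.432,.022,0]))
```

```text
[0.432 0.021 0.161]
[321.9, 241.5] 0.69 [0.437 0.022 0.035]
[228.8, 418.5] 0.61 [ 0.607 -0.087  0.035]
[320.811 250.424] [320.837 224.829]
```

View pics/w11.png

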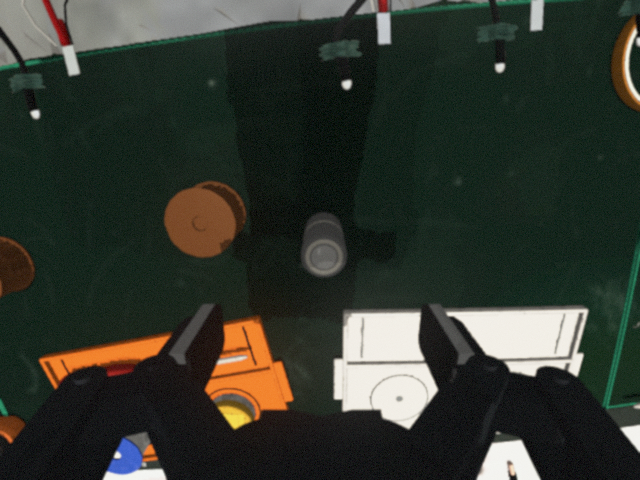

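The cell's top is at (324,258), which puts it at about (0.437,0.0235). I'll descend and grip.

Emit:
{"method": "jog_arm", "body": {"moves": [{"slide": [-5,3,30],"angular": [0,0,0],"fingers": 0},{"slide": [-5,3,65],"angular": [0,0,0],"fingers": 0},{"slide": [-5,3,100],"angular": [0,0,0],"fingers": 0.1},{"slide": [-5,3,124],"angular": [0,0,0],"fingers": 0.2},{"slide": [-5,3,130],"angular": [0,0,0],"fingers": 0.3},{"slide": [-5,3,130],"angular": [0,0,0],"fingers": 0.85},{"slide": [-5,3,130],"angular": [0,0,0],"fingers": 0.85},{"slide": [-5,3,130],"angular": [0,0,0],"fingers": 0.85},{"slide": [-5,3,130],"angular": [0,0,0],"fingers": 0.85},{"slide": [-5,3,130],"angular": [0,0,0],"fingers": 0.85}], "squeeze": 40}}

```text
clock: 20.48
tcp_pos: [0.4388, 0.0239, 0.0318]
orientation: [0.002, 0.05, 0.999, -0.0]
wrist_force: [0.3, 0.2, 5.1]
finger_gap: 0.0318
grip_force: 39.7
```

Emit:
{"method": "jog_arm", "body": {"moves": [{"slide": [0,0,-30],"angular": [0,0,0],"fingers": 0.85},{"slide": [-15,6,-50],"angular": [0,0,0],"fingers": 0.85},{"slide": [-50,21,-50],"angular": [0,0,0],"fingers": 0.85},{"slide": [-85,36,-50],"angular": [0,0,0],"fingers": 0.85},{"slide": [-120,50,-50],"angular": [0,0,0],"fingers": 0.85},{"slide": [-155,65,-50],"angular": [0,0,0],"fingers": 0.85},{"slide": [-178,75,-50],"angular": [0,0,0],"fingers": 0.85},{"slide": [-185,78,-45],"angular": [0,0,0],"fingers": 0.85},{"slide": [-185,78,-45],"angular": [0,0,0],"fingers": 0.85},{"slide": [-185,78,-45],"angular": [0,0,0],"fingers": 0.85}]}}

```text
clock: 21.32
tcp_pos: [0.628, 0.0832, 0.0745]
orientation: [-0.001, 0.05, 0.999, -0.0]
wrist_force: [-0.2, 0.4, -1.8]
finger_gap: 0.032
grip_force: 40.1
```

Emit:
{"method": "jog_arm", "body": {"moves": [{"slide": [0,0,0],"angular": [0,0,0],"fingers": 0.85},{"slide": [0,0,0],"angular": [0,0,0],"fingers": 0.85}]}}

```text
clock: 21.48
tcp_pos: [0.6277, 0.0828, 0.0754]
orientation: [-0.001, 0.05, 0.999, -0.0]
wrist_force: [-0.2, -0.7, -0.8]
finger_gap: 0.0313
grip_force: 40.1
```

Run:
```python
from h import *
p=shot("wrist");save(p,"w12.png");s=get_state();print(s["tcp_pos"],s["orientation"],s["finger_gap"])
zt=s["tcp_pos"][2]
for d in tip_of("cell_mid",p): print(d["point"],d["p"],onz(p,d["point"],zt+.004))
for X in([.628,.084,.003],[.639,.2005,.003]): print(proj(p,X))
go(.628,.084,.0345,84.6)
```

```text
[0.628 0.083 0.076] [-0.     0.05   0.999  0.   ] 0.031489313054053565
[319.5, 315.8] 0.97 [0.625 0.083 0.08 ]
[322.091 259.7  ]
[501.418 258.192]
slide [ 0.4  1.2 41.1] ang [ 0.  -0.  -0.4]
```

View pics/w12.png

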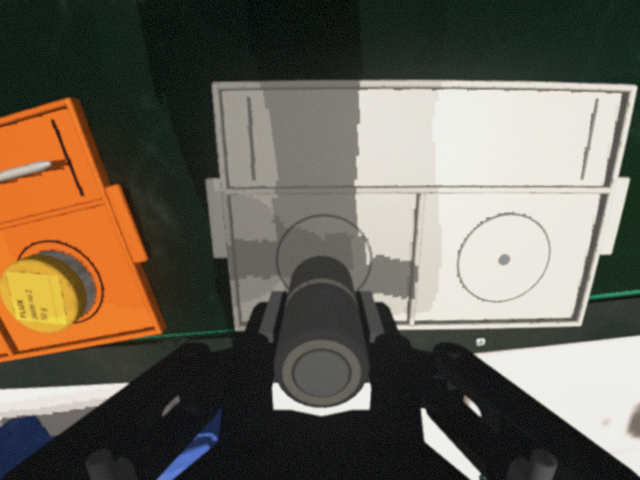

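The L dot is at (504,259.5) and the R ring centre at about (324,260), so the spot lies 1–2 mm further out. I'll apply that correction and lower the cell.

Emit:
{"method": "jog_arm", "body": {"moves": [{"slide": [-2,1.7,20],"angular": [0,0,0],"fingers": 0.85},{"slide": [-2,1.7,33],"angular": [0,0,0],"fingers": 0.85},{"slide": [-2,1.7,39],"angular": [0,0,0],"fingers": 0.85},{"slide": [-2,1.7,41.5],"angular": [0,0,0],"fingers": 0.85},{"slide": [-2,1.7,41.5],"angular": [0,0,0],"fingers": 0.85},{"slide": [-2,1.7,41.5],"angular": [0,0,0],"fingers": 0.85},{"slide": [-2,1.7,41.5],"angular": [0,0,0],"fingers": 0.4},{"slide": [-2,1.7,41.5],"angular": [0,0,0],"fingers": 0.4},{"slide": [-2,1.7,41.5],"angular": [0,0,0],"fingers": 0.35},{"slide": [-2,1.7,41.5],"angular": [0,0,0],"fingers": 0.3}]}}

```text
clock: 22.42
tcp_pos: [0.6315, 0.0846, 0.0338]
orientation: [0.0, 0.05, 0.999, 0.0]
wrist_force: [0.3, -0.5, -0.9]
finger_gap: 0.0602
grip_force: 0.0
```

Emit:
{"method": "jog_arm", "body": {"moves": [{"slide": [0,0,-35],"angular": [0,0,0],"fingers": 0.3},{"slide": [0,0,-75],"angular": [0,0,0],"fingers": 0.2},{"slide": [0,0,-100],"angular": [0,0,0],"fingers": 0},{"slide": [0,0,-100],"angular": [0,0,0],"fingers": 0},{"slide": [0,0,-100],"angular": [0,0,0],"fingers": 0}]}}

```text
clock: 22.83
tcp_pos: [0.6329, 0.0847, 0.136]
orientation: [0.002, 0.05, 0.999, 0.0]
wrist_force: [-0.3, -0.3, -0.0]
finger_gap: 0.0852
grip_force: 0.0
```

Run:
```python
from h import *
p=shot("wrist");save(p,"w13.png");s=get_state();print(s["tcp_pos"],s["orientation"],s["clock"])
for n,z in(("cell_mid",.038),("marker_mid",.008)):
    for d in tip_of(n,p)[:2]: print(n,d["point"],d["p"],onz(p,d["point"],z))
print(proj(p,[.629,.085,.003]),proj(p,[.629,.085,.073]))
go(.487,.372,.15,84.6)
# marker axis from the first top/scene pictures
for f,c in(("t1.png","top"),("s1.png","scene")):
    q=shot(c);h=cv2.cvtColor(cv2.imread("pics/"+f),cv2.COLOR_BGR2HSV);x0,y0,x1,y1=(160,210,195,272) if c=="top" else (185,180,222,225)
    m=np.zeros(h.shape[:2],np.uint8);m[y0:y1,x0:x1]=255*(h[y0:y1,x0:x1,2]>110)
    k=max(cv2.findContours(m,0,2)[0],key=cv2.contourArea);P=np.array([onz(q,u,.008)[:2] for u in k[:,0].astype(float)],np.float32)*1000;print(c,cv2.minAreaRect(P))
```

```text
[0.632 0.085 0.134] [0.001 0.05  0.999 0.   ] 22.8833
cell_mid [320.9, 239.3] 0.62 [0.628 0.086 0.038]
[320.079 227.74 ] [319.867 258.265]
slide [171.4 271.6 -17.5] ang [-0.  -0.1 -0.4]
top ((489.4801025390625, 380.29229736328125), (130.28814697265625, 17.246124267578125), 11.299165725708008)
scene ((491.6734619140625, 382.02349853515625), (131.8568115234375, 16.360164642333984), 11.386672019958496)
```

Emit:
{"method": "jog_arm", "body": {"moves": [{"slide": [170,280,0],"angular": [0,0,-17],"fingers": 0},{"slide": [170,280,0],"angular": [0,0,-17],"fingers": 0},{"slide": [170,280,0],"angular": [0,0,-17],"fingers": 0},{"slide": [170,280,0],"angular": [0,0,-17],"fingers": 0},{"slide": [170,280,0],"angular": [0,0,-17],"fingers": 0},{"slide": [170,280,0],"angular": [0,0,-17],"fingers": 0},{"slide": [170,280,0],"angular": [0,0,-17],"fingers": 0},{"slide": [170,280,0],"angular": [0,0,-17],"fingers": 0},{"slide": [170,280,0],"angular": [0,0,-17],"fingers": 0},{"slide": [170,280,0],"angular": [0,0,-17],"fingers": 0}]}}

```text
clock: 23.92
tcp_pos: [0.4883, 0.3818, 0.1324]
orientation: [-0.001, -0.1, 0.995, -0.001]
wrist_force: [0.7, -1.1, 0.1]
finger_gap: 0.0854
grip_force: 0.0
```

Emit:
{"method": "jog_arm", "body": {"moves": [{"slide": [0,0,0],"angular": [0,0,0],"fingers": 0},{"slide": [0,0,0],"angular": [0,0,0],"fingers": 0}]}}

```text
clock: 24.08
tcp_pos: [0.4905, 0.3791, 0.133]
orientation: [-0.0, -0.097, 0.995, -0.0]
wrist_force: [-0.0, 0.4, 0.4]
finger_gap: 0.0851
grip_force: 0.0
```

Run:
```python
from h import *
p=shot("wrist");save(p,"w14.png");s=get_state();print(s["tcp_pos"],s["orientation"])
for d in tip_of("marker_mid",p)[:2]: print(d["point"],d["p"],onz(p,d["point"],.008))
h=cv2.cvtColor(p["color"],cv2.COLOR_RGB2HSV);u,v=np.int32(proj(p,[.4895,.380,.008]));print(u,v)
m=np.zeros(h.shape[:2],np.uint8);x0=u-40;m[v-110:v+85,x0:u+40]=255*((h[v-110:v+85,x0:u+40,2]>100)&~((h[v-110:v+85,x0:u+40,0]>60)&(h[v-110:v+85,x0:u+40,0]<100)&(h[v-110:v+85,x0:u+40,1]>60)))
cv2.imwrite("pics/m14.png",m)
for k in sorted(cv2.findContours(m,0,2)[0],key=cv2.contourArea)[-3:]:
    P=np.array([onz(p,q,.008)[:2] for q in k[:,0].astype(float)],np.float32)*1000;print(cv2.boundingRect(k),cv2.minAreaRect(P))
go(.4895,.380,.017,101.3)
```

```text
[0.491 0.379 0.133] [-0.    -0.097  0.995 -0.   ]
[321.0, 234.2] 0.97 [0.489 0.379 0.008]
322 234
(313, 151, 20, 162) ((491.4587707519531, 380.778076171875), (132.96051025390625, 14.652692794799805), 11.207918167114258)
slide [  1.1   1.4 116.4] ang [-0.  -0.  -0.2]
```

Emit:
{"method": "jog_arm", "body": {"moves": [{"slide": [0.5,1,40],"angular": [0,0,0],"fingers": 0.1},{"slide": [0.5,1,75],"angular": [0,0,0],"fingers": 0.2},{"slide": [0.5,1,102],"angular": [0,0,0],"fingers": 0.3},{"slide": [0.5,1,114],"angular": [0,0,0],"fingers": 0.4},{"slide": [0.5,1,116],"angular": [0,0,0],"fingers": 0.5},{"slide": [0.5,1,116],"angular": [0,0,0],"fingers": 1},{"slide": [0.5,1,116],"angular": [0,0,0],"fingers": 1},{"slide": [0.5,1,116],"angular": [0,0,0],"fingers": 1},{"slide": [0.5,1,116],"angular": [0,0,0],"fingers": 1},{"slide": [0.5,1,116],"angular": [0,0,0],"fingers": 1}], "squeeze": 25}}

```text
clock: 25.02
tcp_pos: [0.491, 0.3819, 0.0198]
orientation: [0.002, -0.098, 0.995, 0.001]
wrist_force: [0.4, 0.6, 5.8]
finger_gap: 0.0142
grip_force: 29.2
```

Run:
```python
from h import *
go(.5598,.1505,.10,174.6)
```

```text
slide [ -22.6 -240.3  -80.4] ang [ -0.1   0.2 -73.4]
```

Emit:
{"method": "jog_arm", "body": {"moves": [{"slide": [0,0,-40],"angular": [0,0,0],"fingers": 1},{"slide": [-2,-20,-75],"angular": [0,0,-7],"fingers": 1},{"slide": [-4,-45,-80],"angular": [0,0,-14],"fingers": 1},{"slide": [-7,-70,-80],"angular": [0,0,-21],"fingers": 1},{"slide": [-10,-100,-80],"angular": [0,0,-28],"fingers": 1},{"slide": [-13,-130,-80],"angular": [0,0,-35],"fingers": 1},{"slide": [-15,-160,-80],"angular": [0,0,-42],"fingers": 1},{"slide": [-18,-190,-80],"angular": [0,0,-49],"fingers": 1},{"slide": [-20,-215,-80],"angular": [0,0,-56],"fingers": 1},{"slide": [-23,-240,-80],"angular": [0,0,-63],"fingers": 1}]}}

```text
clock: 25.85
tcp_pos: [0.5592, 0.1489, 0.0984]
orientation: [0.0, -0.606, 0.796, -0.0]
wrist_force: [0.2, 0.3, -0.0]
finger_gap: 0.0137
grip_force: 28.5
```

Emit:
{"method": "jog_arm", "body": {"moves": [{"slide": [0,0,20],"angular": [0,0,-7],"fingers": 1},{"slide": [0,0,20],"angular": [0,0,-10.4],"fingers": 1},{"slide": [0,0,20],"angular": [0,0,-10.4],"fingers": 1},{"slide": [0,0,20],"angular": [0,0,-10.4],"fingers": 1},{"slide": [0,0,20],"angular": [0,0,-10.4],"fingers": 1}]}}

```text
clock: 26.27
tcp_pos: [0.5593, 0.1506, 0.0784]
orientation: [0.001, -0.673, 0.74, -0.0]
wrist_force: [-0.1, -0.2, 0.1]
finger_gap: 0.0137
grip_force: 28.5
```

Run:
```python
from h import *
p=shot("wrist");s=get_state();print(s["tcp_pos"],s["finger_gap"]);go(.5598,.1505,.021,174.6)
for d in tip_of("marker_mid",p)[:2]: print(d["point"],d["p"],onz(p,d["point"],s["tcp_pos"][2]-.009))
im=p["color"][:,:,::-1].copy();c=np.array([.5598,.1505,.009]);y=np.array([.094,.9956,0]);x=np.array([.9956,-.094,0])
q=[proj(p,c+a*x+b*y) for a,b in[(-.027,-.115),(-.027,.115),(.027,.115),(.027,-.115)]]
cv2.polylines(im,[np.int32(q)],True,(255,0,0),1);cv2.imwrite("pics/w15.png",im)
```

```text
[0.559 0.151 0.078] 0.01378245066113337
slide [ 0.2 -0.4 57.5] ang [-0.1  0.   0. ]
[321.6, 301.0] 0.77 [0.56  0.147 0.069]
```

View pics/w15.png

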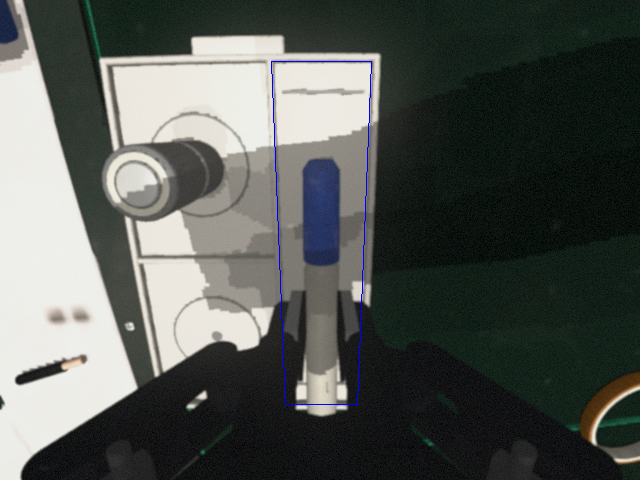

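The marker lies in line with the bay outline, blue end at (321,160) and tail at (321,415). The cell is upright in its ring. I'll lower the marker and release.

Emit:
{"method": "jog_arm", "body": {"moves": [{"slide": [0,0,30],"angular": [0,0,0],"fingers": 1},{"slide": [0,0,46],"angular": [0,0,0],"fingers": 1},{"slide": [0,0,54],"angular": [0,0,0],"fingers": 1},{"slide": [0,0,57],"angular": [0,0,0],"fingers": 1},{"slide": [0,0,57],"angular": [0,0,0],"fingers": 1},{"slide": [0,0,57],"angular": [0,0,0],"fingers": 0.74},{"slide": [0,0,57],"angular": [0,0,0],"fingers": 0.74},{"slide": [0,0,57],"angular": [0,0,0],"fingers": 0.74},{"slide": [0,0,45],"angular": [0,0,0],"fingers": 0.74},{"slide": [0,0,10],"angular": [0,0,0],"fingers": 0.6}]}}

```text
clock: 27.2
tcp_pos: [0.555, 0.1497, 0.0635]
orientation: [-0.004, -0.673, 0.739, 0.003]
wrist_force: [-0.6, 0.4, -0.4]
finger_gap: 0.0332
grip_force: 0.0
```

Emit:
{"method": "jog_arm", "body": {"moves": [{"slide": [0,0,-40],"angular": [0,0,0],"fingers": 0.4},{"slide": [0,0,-80],"angular": [0,0,0],"fingers": 0.4},{"slide": [0,0,-120],"angular": [0,0,0],"fingers": 0.4},{"slide": [0,0,-130],"angular": [0,0,0],"fingers": 0.4},{"slide": [0,0,-130],"angular": [0,0,0],"fingers": 0.4},{"slide": [0,0,-130],"angular": [0,0,0],"fingers": 0.4}]}}

```text
clock: 27.7
tcp_pos: [0.5593, 0.1503, 0.1981]
orientation: [0.001, -0.673, 0.739, -0.001]
wrist_force: [-0.3, 0.1, -1.4]
finger_gap: 0.0508
grip_force: 0.0
```

Run:
```python
from h import *
p=shot("wrist");s=get_state();print(s["tcp_pos"],s["clock"]);b=shot("top");a=shot("scene")
for n,z in(("marker_mid",.011),("cell_mid",.038),("spool_mid",.022),("tin_mid",.011),("driver_red_mid",.017)):
  for k,q in(("w",p),("t",b),("s",a)):
    for d in tip_of(n,q)[:3]:
        X=onz(q,d["point"],z)
        if .5<X[0]<.7 and abs(X[1])<.3 and d["p"]>.4: print(n,k,np.round(d["point"]),round(d["p"],2),X)
# marker outline in wrist view
h=cv2.cvtColor(p["color"],cv2.COLOR_RGB2HSV);m=cv2.inRange(h,(105,120,40),(128,255,255))
for k in sorted(cv2.findContours(m,0,2)[0],key=cv2.contourArea)[-4:]:
    P=np.array([onz(p,q,.011)[:2] for q in k[:,0].astype(float)],np.float32)*1000;print(cv2.minAreaRect(P))
```

```text
[0.558 0.15  0.197] 27.75
marker_mid w [323. 216.] 0.89 [0.558 0.149 0.011]
marker_mid t [254. 217.] 0.59 [0.568 0.151 0.011]
marker_mid s [281. 214.] 0.64 [0.548 0.15  0.011]
cell_mid w [232. 154.] 0.72 [0.629 0.082 0.038]
cell_mid t [281. 195.] 0.6 [0.628 0.074 0.038]
cell_mid s [311. 196.] 0.74 [0.629 0.097 0.038]
spool_mid t [378. 198.] 0.75 [ 0.631 -0.21   0.022]
spool_mid s [412. 232.] 0.79 [ 0.641 -0.211  0.022]
tin_mid t [341. 200.] 0.64 [ 0.623 -0.103  0.011]
tin_mid s [372. 229.] 0.65 [ 0.613 -0.105  0.011]
driver_red_mid t [361. 227.] 0.8 [ 0.544 -0.162  0.017]
driver_red_mid s [384. 247.] 0.78 [ 0.559 -0.165  0.017]
((555.3580932617188, 106.07029724121094), (41.260963439941406, 13.040063858032227), 84.61014556884766)
((784.228271484375, -31.589542388916016), (126.49722290039062, 78.81401824951172), 5.004633903503418)
```

Run:
```python
from h import *
for c in("top","scene"):
    p=shot(c);h=cv2.cvtColor(p["color"],cv2.COLOR_RGB2HSV)
    for n,X,lo,hi in(("tin",[.627,-.095,.024],(22,120,80),(35,255,255)),("spool",[.64,-.212,.041],(105,120,90),(125,255,255))):
        u,v=np.int32(proj(p,X));m=np.zeros(h.shape[:2],np.uint8);m[v-20:v+20,u-20:u+20]=cv2.inRange(h,lo,hi)[v-20:v+20,u-20:u+20]
        k=max(cv2.findContours(m,0,2)[0],key=cv2.contourArea);e=cv2.fitEllipse(k);print(c,n,e[1],onz(p,e[0],X[2]))
```

```text
top tin (16.010211944580078, 16.255779266357422) [ 0.626 -0.095  0.024]
top spool (17.131269454956055, 18.835763931274414) [ 0.638 -0.211  0.041]
scene tin (11.656888008117676, 16.93030548095703) [ 0.624 -0.096  0.024]
scene spool (14.415535926818848, 19.33327293395996) [ 0.637 -0.212  0.041]
```

```bash
python3 -c "
from workcell import *
print(hand_in())"
```

```text
the job is handed in; nothing more can be done
None
```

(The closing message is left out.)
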